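Shut a circuit board in its turn-over holder and turn it solder side up

TASK

Lay the green circuit board that lies on the bench beside the holder's handle, parts up, in the pocket between the corner guides of the open blue-and-orange holder, let go of it and close the orange lid fully. Then turn the whole holder over (the steel bar is its handle), keeping it shut and without letting it fall, and leave it lying flat on the bench on its lid, so that the underside of the board shows through the window.

Things in the scene. Friction and masses are not known exactly. Their poses are not given: they have to be found in the camera images.
- holder: Loose clamshell board holder, 0.6 kg; its blue base shell lies on the bench. Origin: centre of the underside; x points from handle to hinge, y along the hinge, z from base to lid. Shut: 126 mm (x -61 to 65), 100 mm (y), 44 mm thick. Floor 4 mm thick with a 62 x 36 mm window; walls 21 mm high at the front (x -61 to -56) and hinge (x 56 to 61); y sides open.
- pocket (a point): Middle of the board's pocket, on the base's floor (holder x 0, y 0, z 4). Four L-shaped aluminium corner guides, 16 mm high, bound a pocket of 92 mm (holder x) by 61 mm (y). Between the guides the long sides are free for fingers (x -32 to 32). Axes as the holder's.
- handle_bar (a point): Middle of the round steel handle bar on the base, 12 mm thick, along the holder's y at x -116, z 22; 72 mm free between its two side arms, 49 mm clear to the front wall. Gripped across, it can turn between the fingers like an axle.
- hinge_end (a point): Middle of the flat hinge end of the shut holder (x 65, z 22; 44 mm thick, rubber strips). The shut holder can stand on it alone, handle up, and be rolled over its edges (z 0 and z 44) while its weight rests on them; it slides along if lifted. Axes as the holder's.
- holder_lid (a joint): Orange lid, 0.1 kg, hinge axis along the holder's y at x 61, z 22. 0 = shut, grows as it opens, 1.6 to 1.9 at the start, stop at 2.2. Stiff friction hinge (0.16 N m): it stays where it is left, also upside down. Shaped as the base; its four rubber-tipped posts come down to 2.5 mm over the board's corners.
- lid_edge (a point): Middle of the lid's free edge on its flat outer face: 122 mm from the hinge axis along the lid and 22 mm to its outside (so is all the outer face). With the lid shut, at x -61, z 44 of the holder.
- board: Loose green circuit board on the bench left of the holder, 55 mm (x) by 86 mm (y), 0.04 kg, z towards its parts side. Origin: centre, at the feet of the standoffs. Plate 2 mm thick, 8 to 10 mm above it, on four standoffs 9 mm high; parts to 19 mm. Grip across the 55 mm at mid edge. In the pocket its y lies along the holder's x, either way round, standoffs on the floor.
Not all that is in view belongs to the job. Of the things shaped like the board, the green one is meant.

How it is judged:
By the outcome, as a careful person would: the job done as asked, in the order asked, and still so for the second after the job is handed in, with the robot touching nothing.
It also fails if it takes over 72 s, if anything falls off the work surface, if the arm or the gripper's body presses on something with over 40 N, if the wrist force passes 120 N, or if a joint passes its speed limit or range.

ROBOT

A 6-joint arm with a two-finger parallel gripper is mounted at the origin on a cart in front of the work surface, level with it; the furniture and walls round the work are solid. World frame = base frame: x ahead of the robot, y to its left, z up, the work surface at z = 0. Lengths are in m, angles in rad, forces in N, time in s.
With the tool pointing down it reaches from about 0.375 to 0.975 m from the base axis. Payload 3.8 kg.
Tool frame: the origin (TCP) lies midway between the tips of the shut fingers; the grasp point (between the pads) lies 19 mm behind it; z points along the fingers, y is the line along which they close (so a half turn about z gives the same grasp; the last joint's range is limited). The gripper opens to 85 mm and grips with 20 to 120 N. Pads are 22 mm wide; open, the fingers measure 114 mm over their backs; the gripper's body (76 mm by 85 mm) begins 54 mm behind the grasp point. The pads swing forward as they close: fully open they stand 13 mm farther back than shut.
Start: joints at [1.183, 0.264, 1.604, -0, 1.274, -0.037], TCP at [0.232, 0.634, 0.231] pointing down, gripper open.
Joint ranges: [-2.63, 2.63], [-0.94, 2.18], [0.31, 2.57], [-1.31, 4.45], [0, 2.66], [-2.55, 2.55]. Speed limits (rad/s): [2.57, 2.57, 3.14, 3.14, 3.14, 3.14].

INTERFACE

Orientations are given as a rotation vector (axis times angle).
In Python, from workcell import bot gives the robot as it stands.
- The arm moves only by the tool jog_arm, never from a script. Its argument "motion" is a list of rows, each a list of 5 numbers: the opening, from -1 (shut) to 1 (fully open), then the shift along the tool's x, y, z in mm, then the turn about the tool's z in degrees. In form: [[claw, x, y, z, twist], ...]. A call has 1 to 10 rows; each row shifts and turns the commanded pose from where the row before left it, along the tool's axes as they then stand; what a row does not reach is not made up. A row lasts 1/12 s, in which the tool goes at most 41.7 mm and 7.16 degrees, less where a joint would pass 70% of its speed; a pose out of reach is approached as far as the arm can. A call with a gripper value outside its range is refused whole. The fingers move at their own pace and stop on an object; "force" is the grip in N (left out, the last holds). Time passes only in rows, so rows that do not move let the fingers close. It gives the time, the measured TCP pose, the force, the opening and the grip force at its end, in the units of the state.
- bot.read_state(): the state, without advancing time (a new reading comes with each control period).
- bot.read_camera(name): name is "side" or "top" or "wrist"; returns (picture, depth): 400x640x3 uint8, red, green, blue; 400x640 float32, m along the optical axis (not along the pixel's ray), 0 where there is no reading.
- bot.get_calibration(name): a dict with "vfov" (degrees; the focal length in pixels is half the picture's height over the tangent of half this angle, whatever the lens; pixels are square), "cx", "cy" (the principal point, pixels), "rvec" (rotation vector, rad) and "tvec" (3), from world to camera coordinates, as OpenCV has them; the wrist camera has in their place "tool_from_camera" (4x4, takes a point from camera to tool coordinates, whose origin is the TCP and whose axes are the flange's). Camera axes: x right, y down, z forward; pixel columns grow to the right and rows downward; lengths in m; the calibration is good to about 2 mm. A picture is of the moment at which its call begins: read the wrist's pose just before it. get_calibration takes no time and is no camera call.
- bot.finish_job(): hands the job in; it is judged then, once.
The state is a dict: "time": time; "q": joint angles; "joint_vel": joint speeds; "joint_torque": joint torques, N m; "tool_pos": TCP position; "tcp_rot": TCP orientation; "wrist_force": force on the tool from outside, world axes, zero at the start; "torque": the same for the moment, N m; "width": opening from 0.0 (shut) to 1.0 (fully open); "grip_force": force on a finger pad.
Only numpy, scipy, OpenCV 4.12 (cv2) and the standard library are available. Lean on these libraries where they do the work, as an engineer would, in place of code of your own. Each camera call takes 0.05 s, during which the arm holds its last target. There are 200 camera calls.

## Working session

There is one attempt and no reset: what is moved stays moved. The work goes in short steps, Python scripts to look and compute and a tool call to move; the robot and the scene stay as the last step left them, time stands still between calls to the robot, and variables do not carry over. Pictures are saved under pics/ and viewed, at most 10 in all, crops included, and the job is handed in when it is done.

Besides the shell and the picture viewer there is one more tool, called as name(argument=value, ...) on one line, values as JSON. jog_arm: Moves the arm, as the interface text tells. Its arguments: {"type":"object","properties":{"motion":{"type":"array"},"force":{"type":"number"}},"required":["motion"]}

```bash
ls; mkdir -p pics
cat > h.py <<'E'
import numpy as np, cv2
from scipy.spatial.transform import Rotation as R
from workcell import bot
def cam(name):
    s=bot.read_state(); im,d=bot.read_camera(name); c=bot.get_calibration(name)
    f=200/np.tan(np.radians(c['vfov'])/2)
    if 'rvec' in c:
        Rw=R.from_rotvec(np.ravel(c['rvec'])).as_matrix().T; o=-Rw@np.ravel(c['tvec'])
    else:
        T=np.array(c['tool_from_camera']); A=R.from_rotvec(s['tcp_rot']).as_matrix()
        Rw=A@T[:3,:3]; o=A@T[:3,3]+np.array(s['tool_pos'])
    return im,d,(f,c['cx'],c['cy'],Rw,o)
def ray(k,u,v): 
    f,cx,cy,Rw,o=k; return o, Rw@np.array([(u-cx)/f,(v-cy)/f,1])
def onz(k,u,v,z):
    o,r=ray(k,u,v); return o+r*(z-o[2])/r[2]
def cloud(k,d):
    f,cx,cy,Rw,o=k; v,u=np.mgrid[:400,:640]
    P=np.stack([(u-cx)/f*d,(v-cy)/f*d,d],-1)@Rw.T+o
    P[d==0]=np.nan; return P
def proj(k,p):
    f,cx,cy,Rw,o=k; q=Rw.T@(np.array(p)-o); return q[0]/q[2]*f+cx,q[1]/q[2]*f+cy
def save(n,im,s=1): cv2.imwrite('pics/'+n,cv2.resize(im[...,::-1],None,fx=s,fy=s))
E
python3 - <<'E'
from h import *
for n in('top','side'):
    im,d,k=cam(n); save(n+'0.png',im,1.25); np.savez(n+'0.npz',im=im,d=d); print(n,k[4],k[3][:,2],bot.get_calibration(n))
print(bot.read_state())
E
```

```text
pics
top [ 0.4275488  -0.24349074  0.99200645] [ 0.08812625 -0.02443985 -0.99580945] {'vfov': 55.77505921204663, 'cx': 321.0389434573214, 'cy': 202.03254046491014, 'rvec': array([ 2.22284235, -2.15398014,  0.12452778]), 'tvec': array([-0.28320855,  0.50438433,  0.94422024])}
side [ 0.2455164  -0.98133188  0.44687412] [ 0.30243863  0.84914204 -0.43299961] {'vfov': 51.26802264961439, 'cx': 328.20157207904396, 'cy': 201.68947320179106, 'rvec': array([ 2.00044118, -0.32246141,  0.2311202 ]), 'tvec': array([-0.56126182,  0.02556194,  0.95253284])}
{'time': 0.1, 'q': array([ 1.18311443e+00,  2.64697772e-01,  1.60524967e+00, -2.00253713e-06,
        1.27370900e+00, -3.69237385e-02]), 'joint_vel': array([ 5.99928511e-04, -4.91098876e-04, -3.40646144e-03, -1.28154064e-05,
       -4.58562219e-04,  1.87116802e-03]), 'joint_torque': array([ 1.17581338e-03, -5.16711581e+01, -3.68588483e+01,  8.96459483e-05,
        6.30605151e-03, -2.07831226e-05]), 'tool_pos': array([0.2317011 , 0.633275  , 0.23006647]), 'tcp_rot': array([-0.54807279, -3.09297433,  0.00316921]), 'wrist_force': array([ 0.59715785, -0.79936381,  0.10212414]), 'torque': array([-0.01413648,  0.01542401,  0.02127041]), 'grip_force': 0.0, 'width': 1.0000700291265436}
```

View pics/top0.png

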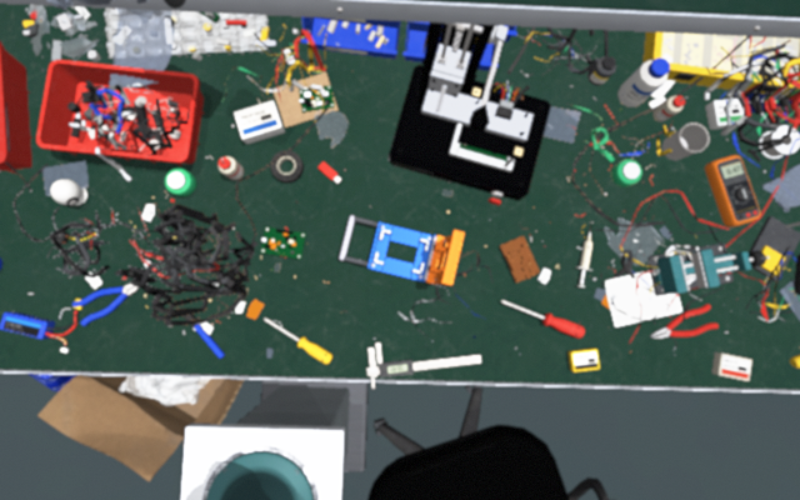

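View pics/side0.png

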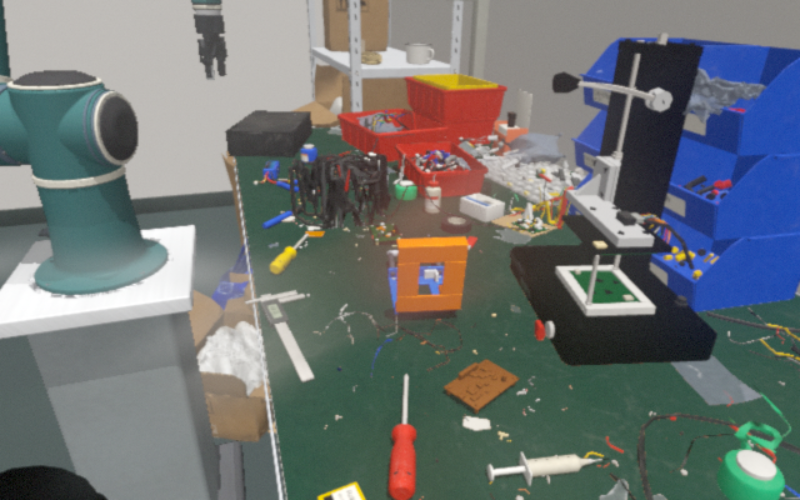

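The top view shows the holder: blue base at (400,250), handle bar at (348,238) and orange lid standing at (447,258). Three things are shaped like the board:
- a green board at (282,242)
- a brown one at (519,258)
- a green one inside the microscope jig at (490,150)

The one at (282,242) fits: it is green, loose on the bench and beside the handle. I'll confirm it in an enlarged crop and measure.

Run:
```python
from h import *
im,d,k=cam('top'); P=cloud(k,d)
crop=im[150:245,195:385]; save('crop0.png',crop,4)
hsv=cv2.cvtColor(im,cv2.COLOR_RGB2HSV)
reg=np.zeros((400,640),bool); reg[150:245,195:385]=1
z=P[...,2]
bench=np.nanmedian(z[reg]);print('bench z',bench)
def rect(m,name):
    m=m.astype(np.uint8); n,l,st,_=cv2.connectedComponentsWithStats(m); i=1+np.argmax(st[1:,4]); m=l==i
    pts=P[m]; pts=pts[~np.isnan(pts[:,0])]
    r=cv2.minAreaRect((pts[:,:2]*1000).astype(np.float32)); print(name,m.sum(),r,np.percentile(pts[:,2],[2,25,50,75,98]).round(4))
    return m
bl=rect(reg&(abs(hsv[...,0].astype(int)-108)<10)&(hsv[...,1]>130)&(hsv[...,2]>100),'blue')
og=rect(reg&(abs(hsv[...,0].astype(int)-14)<7)&(hsv[...,1]>150)&(hsv[...,2]>120)&(np.arange(640)[None]>330),'orange')
u=np.arange(640)[None]
rect(reg&(z>0.004)&(u<250)&(u>200),'board(depth)')
rect(reg&(z>0.012)&(u<300)&(u>265),'handle')
```

```text
bench z 0.001006521218149481
blue 1320 ((518.5106201171875, -263.9648132324219), (123.20763397216797, 107.80520629882812), 77.90946197509766) [-0.0021  0.0021  0.004   0.0056  0.0216]
orange 678 ((509.8927917480469, -360.26177978515625), (59.641544342041016, 125.74816131591797), 78.59201049804688) [0.     0.0266 0.0507 0.1387 0.1433]
board(depth) 708 ((526.218994140625, -24.109119415283203), (90.6200942993164, 60.66141128540039), 82.32427978515625) [0.0068 0.0097 0.011  0.0127 0.0192]
handle 350 ((533.386962890625, -182.31277465820312), (67.37109375, 95.9056625366211), 78.21312713623047) [0.0176 0.0241 0.0263 0.0279 0.031 ]
```

View pics/crop0.png

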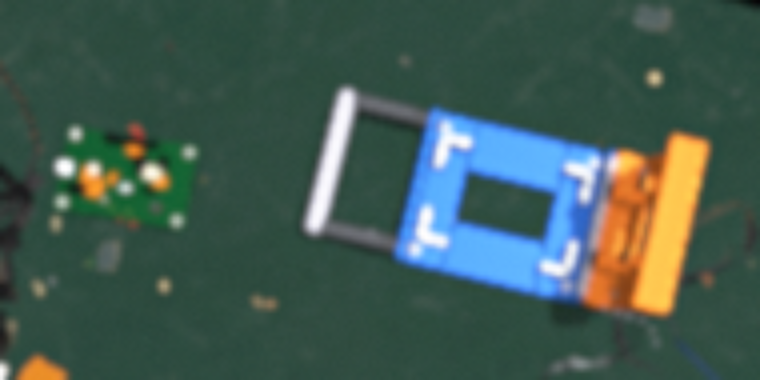

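The crop confirms the free green board with parts up and four white standoff heads, at crop (125,175). The holder's handle lies at (330,160) and its lid is at the right. Next I'll work out the move to a point above the board.

```bash
cat >> h.py <<'E'
def goto(p,head=None,s=None):
    """tool-axis shift (mm) to world p, after twist (deg) bringing tool y to heading head (deg, mod 180)"""
    s=s or bot.read_state(); A=R.from_rotvec(s['tcp_rot']).as_matrix()
    t=0
    if head is not None:
        h=np.radians(head); v=A.T@np.array([np.cos(h),np.sin(h),0])
        t=np.degrees(np.arctan2(-v[0],v[1])); t=(t+90)%180-90
    B=A@R.from_euler('z',t,degrees=True).as_matrix()
    print('twist',round(t,2),'then shift',(B.T@(np.array(p)-s['tool_pos'])*1000).round(1),'q6',s['q'][5].round(2))
E
python3 - <<'E'
from h import *
s=bot.read_state(); A=R.from_rotvec(s['tcp_rot']).as_matrix(); print(A.round(3))
print(np.array(bot.get_calibration('wrist')['tool_from_camera']).round(3),bot.get_calibration('wrist')['vfov'])
goto([.526,-.024,.2],-7.7)
E
```

```text
[[-0.939  0.344 -0.001]
 [ 0.344  0.939 -0.002]
 [ 0.    -0.002 -1.   ]]
[[-0.001 -0.947 -0.321  0.082]
 [ 1.    -0.001  0.     0.   ]
 [-0.    -0.321  0.947 -0.143]
 [ 0.     0.     0.     1.   ]] 62.83831140457415
twist 77.6 then shift [-611.9  379.7   31.1] q6 -0.04
```

jog_arm(motion=[[1, 0, 0, 0, 7.1], [1, 0, 0, 0, 7.1], [1, 0, 0, 0, 7.1], [1, 0, 0, 0, 7.1], [1, 0, 0, 0, 7.1], [1, 0, 0, 0, 7.1], [1, 0, 0, 0, 7.1], [1, 0, 0, 0, 7.1], [1, 0, 0, 0, 7.1], [1, 0, 0, 0, 7.1]])

```text
time: 0.98
tool_pos: [0.2319, 0.6336, 0.2307]
tcp_rot: [2.249, 2.193, -0.001]
wrist_force: [-0.5, -0.3, -0.3]
width: 1.002
grip_force: 0.0
```

jog_arm(motion=[[1, 0, 0, 0, 6.6], [1, -32, 20, 0, 0], [1, -32, 20, 0, 0], [1, -32, 20, 0, 0], [1, -32, 20, 0, 0], [1, -32, 20, 0, 0], [1, -32, 20, 0, 0], [1, -32, 20, 0, 0], [1, -32, 20, 0, 0], [1, -32, 20, 0, 0]])

```text
time: 1.82
tool_pos: [0.3719, 0.3225, 0.2311]
tcp_rot: [2.365, 2.068, -0.0]
wrist_force: [0.5, 0.0, -0.5]
width: 0.999
grip_force: 0.0
```

jog_arm(motion=[[1, -32, 20, 0, 0], [1, -32, 20, 0, 0], [1, -32, 20, 0, 0], [1, -32, 20, 0, 0], [1, -32, 20, 0, 0], [1, -32, 20, 0, 0], [1, -32, 20, 0, 0], [1, -32, 20, 6, 0], [1, -32, 20, 15, 0], [1, -32, 20, 10, 0]])

```text
time: 2.65
tool_pos: [0.5273, -0.0214, 0.1997]
tcp_rot: [2.366, 2.067, 0.0]
wrist_force: [0.7, 0.3, -1.0]
width: 1.003
grip_force: 0.0
```

Run:
```python
from h import *
im,d,k=cam('wrist'); P=cloud(k,d); save('w1.png',im,1)
np.savez('w1.npz',im=im,P=P)
s=bot.read_state(); print(s['time'],s['tool_pos'],s['q'].round(2))
hsv=cv2.cvtColor(im,cv2.COLOR_RGB2HSV).astype(int)
z=P[...,2]; near=np.hypot(P[...,0]-.526,P[...,1]+.024)<.07
m=near&(z>.005)
m=m.astype(np.uint8); n,l,st,_=cv2.connectedComponentsWithStats(m); m=l==1+np.argmax(st[1:,4])
print(cv2.minAreaRect((P[m][:,:2]*1000).astype(np.float32)),m.sum(),np.nanpercentile(z[m],[5,50,95]),'bench',np.nanmedian(z[(z<.004)]))
m2=m&(abs(z-.01)<.002)
r=cv2.minAreaRect((P[m2][:,:2]*1000).astype(np.float32));print(r)
```

```text
2.7 [ 0.5286807  -0.0271197   0.19749016] [-0.1   0.01  1.95 -0.01  1.18  0.04]
((527.474853515625, -17.85603141784668), (31.24105453491211, 138.2524871826172), 82.24043273925781) 32310 [0.22742537 0.26843711 0.28469982] bench -0.00020096932678162482
((0.0, 0.0), (0.0, 0.0), 0.0)
```

View pics/w1.png

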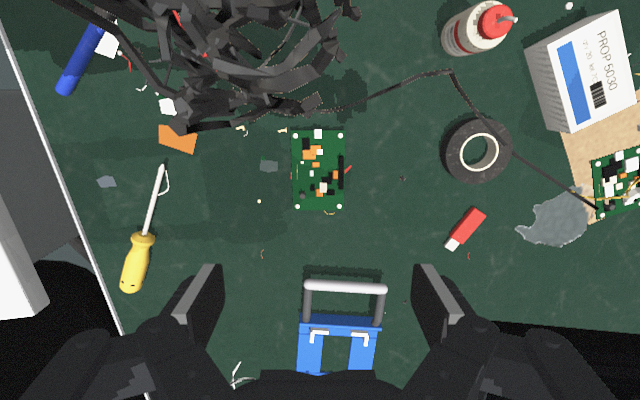

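The wrist view shows the green board at (318,170) and the handle bar at (345,287), with no obstacles at the board's long edges. My mask caught the fingers, so I'll redo the fit with that height cut.

Run:
```python
from h import *
a=np.load('w1.npz'); im,P=a['im'],a['P']; z=P[...,2]
hsv=cv2.cvtColor(im,cv2.COLOR_RGB2HSV).astype(int)
roi=np.zeros((400,640),bool); roi[115:225,270:365]=1
for lo,hi in((.006,.03),(.008,.012)):
    m=(roi&(z>lo)&(z<hi)).astype(np.uint8); n,l,st,_=cv2.connectedComponentsWithStats(m); m=l==1+np.argmax(st[1:,4])
    r=cv2.minAreaRect((P[m][:,:2]*1000).astype(np.float32));print(r,m.sum())
roi[:]=0; roi[270:300,295:395]=1
m=roi&(z>.015)&(z<.05)&(hsv[...,1]<60)&(hsv[...,2]>150)
r=cv2.minAreaRect((P[m][:,:2]*1000).astype(np.float32));print('bar',r,m.sum(),np.percentile(z[m],[50,95]))
goto([.526,-.024,.2],-7.7)
```

```text
((528.79150390625, -19.039535522460938), (86.00552368164062, 55.02384948730469), 82.48538208007812) 4228
((528.7095947265625, -19.676036834716797), (84.72493743896484, 55.024009704589844), 82.47847747802734) 3352
bar ((541.8976440429688, -152.39405822753906), (12.476181983947754, 93.66778564453125), 77.11978149414062) 703 [0.02704517 0.02858259]
twist -0.14 then shift [ 2.7 -3.1 -2.5] q6 0.04
```

jog_arm(motion=[[1, 7.6, -1, 20, 0.2], [1, 0, 0, 35, 0], [1, 0, 0, 35, 0], [1, 0, 0, 35, 0], [1, 0, 0, 30, 0], [1, 0, 0, 20, 0], [1, 0, 0, 12, 0], [1, 0, 0, 6, 0], [1, 0, 0, 3, 0], [1, 0, 0, 2, 0]], force=30)

```text
time: 3.53
tool_pos: [0.5281, -0.0118, 0.003]
tcp_rot: [2.368, 2.063, 0.002]
wrist_force: [0.2, 0.4, 0.2]
width: 0.997
grip_force: 0.0
```

jog_arm(motion=[[0, 0, 0, 0, 0], [0, 0, 0, 0, 0], [-0.2, 0, 0, 0, 0], [-0.2, 0, 0, 0, 0], [-0.2, 0, 0, 0, 0], [-0.2, 0, 0, 0, 0]])

```text
time: 4.03
tool_pos: [0.5284, -0.0119, 0.004]
tcp_rot: [2.368, 2.062, 0.003]
wrist_force: [-1.4, -0.0, 6.4]
width: 0.623
grip_force: 30.6
```

The arm had still been settling, so the grip is about 7 mm off-centre along the board. That is acceptable between the guides. I'll lift, then measure the board in the hand and the holder.

jog_arm(motion=[[-0.2, 0, 0, -5, 0], [-0.2, 0, 0, -15, 0], [-0.2, 0, 0, -25, 0], [-0.2, 0, 0, -30, 0], [-0.2, 0, 0, -25, 0], [-0.2, 0, 0, 0, 0], [-0.2, 0, 0, 0, 0], [-0.2, 0, 0, 0, 0]])

```text
time: 4.7
tool_pos: [0.5266, -0.0118, 0.1021]
tcp_rot: [-2.369, -2.063, 0.0]
wrist_force: [-0.9, -0.4, -0.1]
width: 0.62
grip_force: 31.7
```

Run:
```python
from h import *
im,d,k=cam('wrist'); P=cloud(k,d); save('w2.png',im,1)
np.savez('w2.npz',im=im,P=P)
s=bot.read_state(); print(s['time'],s['tool_pos'],s['width'],s['grip_force'],s['wrist_force'])
A=R.from_rotvec(s['tcp_rot']).as_matrix(); T=(P-s['tool_pos'])@A
hsv=cv2.cvtColor(im,cv2.COLOR_RGB2HSV).astype(int)
g=(abs(hsv[...,0]-65)<20)&(hsv[...,1]>120)&(P[...,2]>.05)
m=g&(abs(T[...,1])<.05)&(abs(T[...,0])<.1)
print(m.sum())
print(cv2.minAreaRect((T[m][:,:2]*1000).astype(np.float32)),np.percentile(T[m][:,2],[5,50,95]))
```

```text
4.75 [ 0.52591891 -0.01178206  0.10118527] 0.6229119743901173 31.65473699569702 [-0.50827442 -0.1527717  -0.66668285]
11790
((23.537879943847656, -2.0788192749023438), (61.777069091796875, 151.187255859375), 84.45044708251953) [-0.00795662 -0.00704013 -0.00610369]
```

View pics/w2.png

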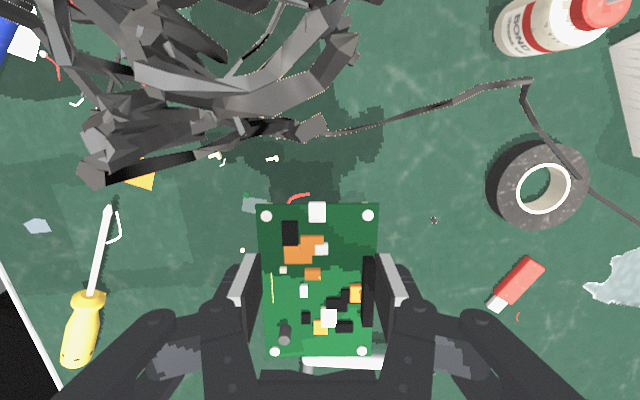

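The board is firmly held mid-edge, with its four standoff heads at (266,216), (368,215), (275,352) and (362,351). I'll measure it in the tool frame from those heads, then plan a view over the holder.

Run:
```python
from h import *
a=np.load('w2.npz'); s=bot.read_state(); A=R.from_rotvec(s['tcp_rot']).as_matrix()
P=a['P']; T=(P-s['tool_pos'])@A
for u,v in((266,216),(368,215),(275,352),(362,351),(300,340),(345,215)): print((u,v),(T[v,u]*1000).round(1))
c=np.mean([T[v,u] for u,v in((266,216),(368,215),(275,352),(362,351))],0)*1000
e=T[352,275]+T[351,362]-T[216,266]-T[215,368]; print('centre',c.round(1),'long axis deg from tool x',np.degrees(np.arctan2(-e[1],-e[0])))
goto([.503,-.325,.22],-12.4)
```

```text
(266, 216) [ 30.1 -21.5 -10.2]
(368, 215) [30.1 23.2 -9.1]
(275, 352) [-45.6 -20.9  -8.8]
(362, 351) [-45.2  23.9  -8.7]
(300, 340) [-39.3  -8.   -7.4]
(345, 215) [29.1 13.3 -6.5]
centre [-7.7  1.2 -9.2] long axis deg from tool x -0.46460055158912344
twist 4.5 then shift [-310.9   44.6 -118.8] q6 0.07
```

jog_arm(motion=[[-0.2, 0, 0, -30, 4.5], [-0.2, 0, 0, -40, 0], [-0.2, -15, 4.6, -35, 0], [-0.2, -35, 5, -14, 0], [-0.2, -40, 5, 0, 0], [-0.2, -40, 5, 0, 0], [-0.2, -40, 5, 0, 0], [-0.2, -40, 5, 0, 0], [-0.2, -40, 5, 0, 0], [-0.2, -35, 5, 0, 0]])

```text
time: 5.58
tool_pos: [0.5029, -0.3005, 0.2189]
tcp_rot: [-2.446, -1.966, 0.002]
wrist_force: [0.7, -0.4, -0.3]
width: 0.624
grip_force: 31.9
```

jog_arm(motion=[[-0.2, -26, 5, 0, 0], [-0.2, 0, 0, 0, 0], [-0.2, 0, 0, 0, 0], [-0.2, 0, 0, 0, 0]])

```text
time: 5.92
tool_pos: [0.503, -0.3243, 0.2193]
tcp_rot: [-2.446, -1.965, 0.001]
wrist_force: [0.6, 1.2, -0.6]
width: 0.624
grip_force: 31.9
```

Run:
```python
from h import *
im,d,k=cam('wrist'); P=cloud(k,d); save('w3.png',im,1)
np.savez('w3.npz',im=im,P=P)
s=bot.read_state(); print(s['time'],s['tool_pos'],s['width'],s['grip_force'])
```

```text
5.9667 [ 0.50334055 -0.32394751  0.21973457] 0.6257485150685559 31.910845041275024
```

View pics/w3.png

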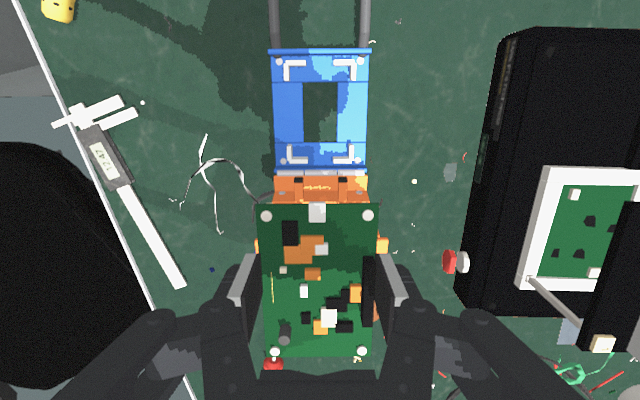

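The view shows the empty pocket with its four white guides at corners (287,68), (353,70), (290,158) and (350,155), and the window at (320,112). I'll fit the guides.

Run:
```python
from h import *
a=np.load('w3.npz'); im,P=a['im'],a['P']; z=P[...,2]
hsv=cv2.cvtColor(im,cv2.COLOR_RGB2HSV).astype(int)
roi=np.zeros((400,640),bool); roi[56:166,278:364]=1
m=roi&(hsv[...,1]<70)&(hsv[...,2]>140)&(z>.012)&(z<.03)
r=cv2.minAreaRect((P[m][:,:2]*1000).astype(np.float32)); print('guides',r,m.sum(),np.percentile(z[m],[5,50,95]))
n,l,st,c=cv2.connectedComponentsWithStats(m.astype(np.uint8))
C=[]
for i in range(1,n):
    if st[i,4]>15:
        q=P[l==i]; C.append(q.mean(0)); print(st[i],(q.mean(0)*1000).round(1))
w=roi&(np.mgrid[:400,:640][0]>72)&(np.mgrid[:400,:640][0]<150)&(abs(np.mgrid[:400,:640][1]-320)<28)&~((hsv[...,0]>98)&(hsv[...,0]<120)&(hsv[...,1]>110))
r2=cv2.minAreaRect((P[w][:,:2]*1000).astype(np.float32)); print('window',r2)
bl=(hsv[...,0]>98)&(hsv[...,0]<120)&(hsv[...,1]>110)&(np.mgrid[:400,:640][0]<175)&(abs(np.mgrid[:400,:640][1]-320)<60)&(z<.1)
print('blue',cv2.minAreaRect((P[bl][:,:2]*1000).astype(np.float32)))
o=(abs(hsv[...,0]-14)<8)&(hsv[...,1]>130)&(np.mgrid[:400,:640][0]<280)&(z>.03)&(z<.17)&(abs(np.mgrid[:400,:640][1]-320)<75)
q=P[o]; g=np.array(r[0])/1000; hx=-np.array([np.cos(np.radians(77.8)),np.sin(np.radians(77.8))])
X=(q[:,:2]-g)@hx
for zz in(.04,.06,.08,.1,.12,.14,.15):
    t=abs(q[:,2]-zz)<.01
    if t.sum(): print(zz,np.percentile(X[t],[2,50,98]).round(3),t.sum())
```

```text
guides ((518.1946411132812, -266.0459289550781), (101.2405014038086, 70.51483154296875), 77.53871154785156) 777 [0.01425666 0.0196066  0.0209533 ]
[334  59  23  21 213] [ 554.3 -228.3   19.7]
[284  60  22  21 208] [ 500.6 -217.5   19. ]
[287 144  21  19 175] [ 482.4 -303.5   19.1]
[333 144  21  19 181] [ 535.4 -315.1   19. ]
window ((522.9937133789062, -267.39593505859375), (78.06295776367188, 45.697269439697266), 77.56996154785156)
blue ((517.6224365234375, -267.80181884765625), (129.6342315673828, 106.55134582519531), 78.03650665283203)
0.04 [0.06  0.082 0.085] 902
0.06 [0.063 0.07  0.085] 230
0.1 [0.093 0.094 0.095] 9
0.14 [0.082 0.083 0.094] 79
0.15 [0.082 0.083 0.093] 58
```

Run:
```python
from h import *
goto([.5187,-.2583,.0095],-11.94-.9)
```

```text
twist 0.46 then shift [ 67.1   0.9 210.3] q6 -0.4
```

jog_arm(motion=[[-0.2, 20, 0.9, 0, 0.46], [-0.2, 30, 0, 0, 0], [-0.2, 17, 0, 20, 0], [-0.2, 0, 0, 35, 0], [-0.2, 0, 0, 35, 0], [-0.2, 0, 0, 35, 0], [-0.2, 0, 0, 25, 0], [-0.2, 0, 0, 10, 0], [-0.2, 0, 0, 0, 0], [-0.2, 0, 0, 0, 0]])

```text
time: 6.8
tool_pos: [0.5198, -0.2592, 0.0616]
tcp_rot: [-2.455, -1.96, 0.0]
wrist_force: [0.4, 0.0, -0.7]
width: 0.62
grip_force: 31.9
```

jog_arm(motion=[[-0.2, 0, 0, 15, 0], [-0.2, 0, 0, 13, 0], [-0.2, 0, 0, 10, 0], [-0.2, 0, 0, 8, 0], [-0.2, 0, 0, 4, 0], [-0.2, 0, 0, 0, 0], [-0.2, 0, 0, 0, 0]])

```text
time: 7.38
tool_pos: [0.5195, -0.2601, 0.0112]
tcp_rot: [-2.456, -1.958, 0.0]
wrist_force: [-0.3, -0.1, -0.8]
width: 0.619
grip_force: 31.9
```

jog_arm(motion=[[-0.2, 1.5, -0.5, 1.5, 0], [-0.2, 0, 0, 1.5, 0], [-0.2, 0, 0, 1, 0], [-0.2, 0, 0, 0, 0]])

```text
time: 7.72
tool_pos: [0.5198, -0.2586, 0.0081]
tcp_rot: [2.456, 1.958, 0.001]
wrist_force: [-1.0, 0.8, 3.9]
width: 0.625
grip_force: 32.2
```

jog_arm(motion=[[0.8, 0, 0, 0, 0], [0.8, 0, 0, 0, 0], [0.8, 0, 0, 0, 0], [0.8, 0, 0, -10, 0], [0.8, 0, 0, -30, 0], [0.8, 0, 0, -40, 0], [0.8, 0, 0, -40, 0], [0.8, 0, 0, -40, 0], [0.8, 0, 0, -40, 0], [0.8, -20, 0, -20, 0]])

```text
time: 8.55
tool_pos: [0.5176, -0.277, 0.2345]
tcp_rot: [2.448, 1.957, 0.007]
wrist_force: [1.5, -1.3, -0.2]
width: 0.9
grip_force: 0.0
```

jog_arm(motion=[[-1, -40, 0, 0, 0], [-1, -30, 0, 0, 0], [-1, -30, 0, 0, 0], [-1, 0, 0, 0, 0], [-1, 0, 0, 0, 0]])

```text
time: 8.97
tool_pos: [0.492, -0.3767, 0.2278]
tcp_rot: [2.459, 1.955, 0.0]
wrist_force: [-0.2, 0.5, -0.7]
width: 0.191
grip_force: 0.0
```

Run:
```python
from h import *
im,d,k=cam('wrist'); P=cloud(k,d)
save('w4.png',im,1)
np.savez('w4.npz',im=im,P=P)
s=bot.read_state(); print(s['time'],s['tool_pos'],s['width'])
im,d,k=cam('side'); save('side4.png',im[150:290,270:420],3)
```

```text
9.0167 [ 0.49230853 -0.37559133  0.22754662] 0.0973449010879373
```

View pics/w4.png

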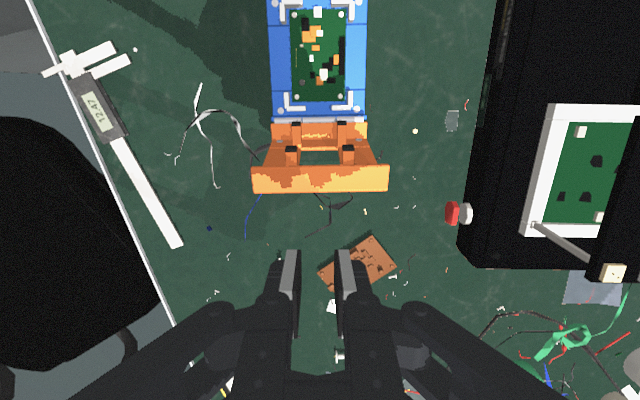

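The board lies inside the four guides at (320,55) and the lid stands at (320,175). Next I'll check that the board is flat and measure the lid angle.

Run:
```python
from h import *
a=np.load('w4.npz'); im,P=a['im'],a['P']; z=P[...,2]
hsv=cv2.cvtColor(im,cv2.COLOR_RGB2HSV).astype(int); v,u=np.mgrid[:400,:640]
b=(abs(hsv[...,0]-65)<20)&(hsv[...,1]>120)&(v<105)&(v>8)&(u>290)&(u<348)&(z>.008)
for lo,hi in((8,40),(40,75),(75,105)):
    for l,r in((290,319),(320,348)): print(np.nanmedian(z[b&(v>=lo)&(v<hi)&(u>=l)&(u<=r)]).round(4),end=' ')
g=np.array([.5182,-.2661]); hx=-np.array([np.cos(np.radians(77.6)),np.sin(np.radians(77.6))]); hy=np.array([-hx[1],hx[0]])
o=(abs(hsv[...,0]-14)<9)&(hsv[...,1]>110)&(v>118)&(v<200)&(u>245)&(u<395)&(z>.02)
X=(P[...,:2]-g)@hx; Y=(P[...,:2]-g)@hy
print()
for a_,b_ in((.02,.04),(.04,.06),(.06,.09),(.09,.12),(.12,.13),(.13,.14),(.14,.145),(.145,.15),(.15,.16)):
    t=o&(z>a_)&(z<b_); 
    if t.sum()>3: print(a_,t.sum(),np.percentile(X[t],[1,50,99]).round(3),np.percentile(Y[t],[1,99]).round(3))
print(cam('top') and 0)
goto([.5182,-.2661,.2],-12.4)
```

```text
0.0142 0.0142 0.0142 0.0143 0.0142 0.0142 
0.02 1411 [0.064 0.074 0.083] [-0.048  0.05 ]
0.04 883 [0.063 0.083 0.087] [-0.047  0.048]
0.06 534 [0.086 0.089 0.092] [-0.048  0.05 ]
0.09 147 [0.071 0.091 0.092] [-0.048  0.049]
0.12 310 [0.073 0.08  0.086] [-0.026  0.027]
0.13 1283 [0.082 0.098 0.103] [-0.048  0.049]
0.14 1915 [0.082 0.088 0.099] [-0.048  0.049]
0
twist -0.43 then shift [111.3   1.6  27.4] q6 -0.47
```

jog_arm(motion=[[-1, -16, 1.6, 10, -0.4], [-1, 0, 0, 30, 0], [-1, 0, 0, 35, 0], [-1, 0, 0, 20, 0], [-1, 0, 0, 10.5, 0], [-1, 0, 0, 0, 0], [-1, 0, 0, 0, 0]], force=60)

```text
time: 9.7
tool_pos: [0.4911, -0.3907, 0.122]
tcp_rot: [-2.448, -1.968, -0.0]
wrist_force: [0.2, -1.1, -0.5]
width: 0.002
grip_force: 0.0
```

jog_arm(motion=[[-1, 10, 0, 0, 0], [-1, 10, 0, 0, 0], [-1, 12, 0, -2, 0], [-1, 12, 0, -3, 0], [-1, 9, 0, -2, 0], [-1, 12, 0, 1, 0], [-1, 12, 0, 2, 0], [-1, 12.9, 0, 2.3, 0]])

```text
time: 10.37
tool_pos: [0.5106, -0.3025, 0.1239]
tcp_rot: [2.448, 1.967, 0.001]
wrist_force: [0.7, -1.8, -0.4]
width: 0.003
grip_force: 0.7
```

jog_arm(motion=[[-1, 12.6, 0, 6, 0], [-1, 12.6, 0, 6, 0], [-1, 10.6, 0, 9, 0], [-1, 10.6, 0, 9, 0], [-1, 8, 0, 11.5, 0], [-1, 8, 0, 11.5, 0], [-1, 0, 0, 0, 0]])

```text
time: 10.95
tool_pos: [0.5213, -0.2399, 0.0666]
tcp_rot: [-2.444, -1.965, 0.003]
wrist_force: [-0.8, 0.4, 0.1]
width: 0.003
grip_force: 0.0
```

Run:
```python
from h import *
im,d,k=cam('side'); save('side5.png',im[150:290,270:420],3)
s=bot.read_state(); print(s['time'],s['tool_pos'],s['wrist_force'])
g=np.array([.5182,-.2661]); hx=-np.array([np.cos(np.radians(77.6)),np.sin(np.radians(77.6))]);print((s['tool_pos'][:2]-g)@hx)
```

```text
11.0 [ 0.52173965 -0.24091456  0.06769751] [ 0.26824676 -0.28051609  0.45676283]
-0.02535801277724736
```

View pics/side5.png

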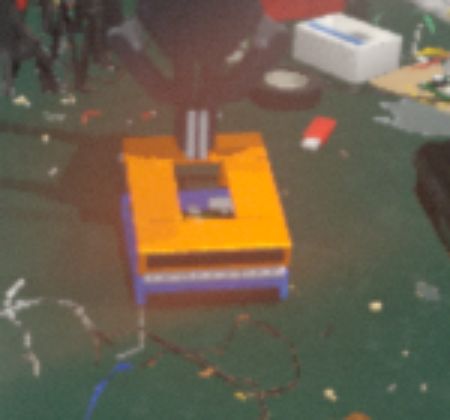

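The lid is almost shut (about 15°), with the fingers at the edge of its window. I'll shift onto the solid rim and press down.

jog_arm(motion=[[-1, 0, 0, -12, 0], [-1, 20, 0, 0, 0], [-1, 0, 0, 10, 0], [-1, 0, 0, 8, 0], [-1, 0, 0, 8, 0], [-1, 0, 0, 6, 0], [-1, 0, 0, 3, 0], [-1, 0, 0, 0, 0]])

```text
time: 11.67
tool_pos: [0.5267, -0.2232, 0.046]
tcp_rot: [-2.448, -1.965, 0.002]
wrist_force: [0.2, -0.8, 0.1]
width: 0.001
grip_force: 0.0
```

jog_arm(motion=[[-1, 0, 0, 1, 0], [-1, 0, 0, 1, 0], [-1, 0, 0, 1, 0], [-1, 0, 0, 0, 0]])

```text
time: 12.0
tool_pos: [0.5278, -0.2233, 0.0445]
tcp_rot: [2.449, 1.967, -0.0]
wrist_force: [0.1, 0.2, 0.1]
width: -0.001
grip_force: 0.0
```

jog_arm(motion=[[-1, 0, 0, 1.5, 0], [-1, 0, 0, 1, 0], [-1, 0, 0, 1, 0], [-1, 0, 0, 0, 0], [-1, 0, 0, 0, 0]])

```text
time: 12.42
tool_pos: [0.5283, -0.2233, 0.0437]
tcp_rot: [2.449, 1.967, 0.0]
wrist_force: [-6.1, 2.9, 15.7]
width: 0.0
grip_force: 8.1
```

The lid is shut: firm contact at z = 44 mm. I'll rise and measure the bar again.

jog_arm(motion=[[-1, 0, 0, -10, 0], [-1, 0, 0, -30, 0], [-1, 0, 0, -40, 0], [-0.4, 0, 0, -40, 0], [-0.4, -20, 0, -30, 0], [-0.4, -20, 0, -10, 0], [-0.4, 0, 0, 0, 0], [-0.4, 0, 0, 0, 0], [-0.4, 0, 0, 0, 0]])

```text
time: 13.17
tool_pos: [0.5185, -0.2616, 0.2]
tcp_rot: [-2.448, -1.966, 0.0]
wrist_force: [-0.1, -0.4, 0.3]
width: 0.302
grip_force: 0.0
```

Run:
```python
from h import *
im,d,k=cam('wrist'); P=cloud(k,d); z=P[...,2]
np.savez('w6.npz',im=im,P=P); save('w6.png',im)
s=bot.read_state(); print(s['time'],s['tool_pos'],s['width'])
hsv=cv2.cvtColor(im,cv2.COLOR_RGB2HSV).astype(int)
near=np.hypot(P[...,0]-.543,P[...,1]+.153)<.065
m=near&(z>.015)&(z<.05)&(hsv[...,1]<60)&(hsv[...,2]>140)
m=m.astype(np.uint8); n,l,st,_=cv2.connectedComponentsWithStats(m); m=l==1+np.argmax(st[1:,4])
r=cv2.minAreaRect((P[m][:,:2]*1000).astype(np.float32)); print('bar',r,m.sum(),np.percentile(z[m],[50,95]))
o=(abs(hsv[...,0]-14)<9)&(hsv[...,1]>110)&(z>.03)&(z<.06)
q=P[o]; print('lid',cv2.minAreaRect((q[:,:2]*1000).astype(np.float32)),o.sum())
pl=np.linalg.lstsq(np.c_[q[:,:2],np.ones(len(q))],q[:,2],rcond=None)[0]; print(pl, np.percentile(q[:,2],[5,50,95]))
goto([r[0][0]/1000,r[0][1]/1000,.05],r[2] if r[1][0]>r[1][1] else r[2]-90)
goto([r[0][0]/1000,r[0][1]/1000,.05],r[2])
```

```text
13.2167 [ 0.51829303 -0.26114933  0.19930073] 0.3012822126027882
bar ((542.6453247070312, -153.31979370117188), (11.489031791687012, 94.706787109375), 78.32860565185547) 1356 [0.02710212 0.02874842]
lid ((619.5775146484375, -370.28302001953125), (299.2792053222656, 340.40228271484375), 79.34821319580078) 8125
[ 0.00593549 -0.00396549  0.03969636] [0.0424563  0.04381598 0.0449899 ]
twist -0.79 then shift [110.3   2.4 149.4] q6 -0.29
twist 89.22 then shift [   2.4 -110.3  149.4] q6 -0.29
```

jog_arm(motion=[[-0.1, 0, 0, 0, 7.1], [-0.1, 0, 0, 0, 7.1], [-0.1, 0, 0, 0, 7.1], [-0.1, 0, 0, 0, 7.1], [-0.1, 0, 0, 0, 7.1], [-0.1, 0, 0, 0, 7.1], [-0.1, 0, 0, 0, 7.1], [-0.1, 0, 0, 0, 7.1], [-0.1, 0, 0, 0, 7.1], [-0.1, 0, 0, 0, 7.1]])

```text
time: 14.05
tool_pos: [0.5184, -0.2607, 0.1987]
tcp_rot: [-3.135, -0.171, 0.005]
wrist_force: [0.1, 1.7, -0.2]
width: 0.455
grip_force: 0.0
```

jog_arm(motion=[[-0.1, 0, 0, 0, 7], [-0.1, 0, 0, 0, 7], [-0.1, 0, 0, 0, 4], [-0.1, 0, -20, 0, 0], [-0.1, 0, -30, 0, 0], [-0.1, 1, -30, 20, 0], [-0.1, 1, -20, 30, 0], [-0.1, 0, -10, 30, 0], [-0.1, 0, 0, 0, 0], [-0.1, 0, 0, 0, 0]])

```text
time: 14.88
tool_pos: [0.5402, -0.1529, 0.1177]
tcp_rot: [-3.125, 0.31, 0.012]
wrist_force: [-0.4, 0.2, 0.8]
width: 0.452
grip_force: 0.0
```

Run:
```python
from h import *
a=np.load('w4.npz'); im,P=a['im'],a['P']; z=P[...,2]
g=np.array([.5182,-.2661]); hx=-np.array([np.cos(np.radians(77.8)),np.sin(np.radians(77.8))]); hy=np.array([-hx[1],hx[0]])
hsv=cv2.cvtColor(im,cv2.COLOR_RGB2HSV).astype(int); v,u=np.mgrid[:400,:640]
m=(v>225)&(v<300)&(u>300)&(u<410)&(hsv[...,0]<18)&(hsv[...,1]>80)&(z<.03)
print('brown X,Y',np.percentile((P[m][:,:2]-g)@hx,[1,99]).round(3),np.percentile((P[m][:,:2]-g)@hy,[1,99]).round(3),m.sum())
s=bot.read_state(); print(s['time'],s['tool_pos'],s['q'].round(2))
goto([.5426,-.1533,.003],77.8)
```

```text
brown X,Y [0.201 0.274] [-0.     0.092] 1441
14.8833 [ 0.54022643 -0.1528647   0.11769092] [-0.32  0.15  1.96 -0.    1.04  1.45]
twist 0.88 then shift [  3.3  -0.  114.7] q6 1.45
```

jog_arm(motion=[[-0.1, 3.3, 0, 25, 0.9], [-0.1, 0, 0, 35, 0], [-0.1, 0, 0, 30, 0], [-0.1, 0, 0, 16, 0], [-0.1, 0, 0, 7, 0], [-0.1, 0, 0, 1, 0], [-0.1, 0, 0, 0, 0]], force=40)

```text
time: 15.47
tool_pos: [0.5475, -0.1564, 0.0084]
tcp_rot: [3.123, -0.339, 0.003]
wrist_force: [-0.1, 0.1, 0.5]
width: 0.451
grip_force: 0.0
```

jog_arm(motion=[[-1, 0, 0, 0, 0], [-1, 0, 0, 0, 0], [-1, 0, 0, 0, 0], [-1, 0, 0, 0, 0], [-1, 0, 0, 0, 0], [-1, 0, 0, 0, 0]])

```text
time: 15.97
tool_pos: [0.5482, -0.1559, 0.0091]
tcp_rot: [3.123, -0.338, 0.006]
wrist_force: [-0.3, 1.1, 6.1]
width: 0.125
grip_force: 39.1
```

jog_arm(motion=[[-0.5, 0, 0, 0, 0], [-0.5, 0, 0, 2, 0], [-0.5, -4, 0, 3, 0], [-0.5, 0, 0, 1, 0], [-0.5, 0, 0, 0, 0], [-1, 0, 0, 0, 0], [-1, 0, 0, 0, 0], [-1, 0, 0, 0, 0], [-1, 0, 0, 0, 0], [-1, 0, 0, 0, 0]])

```text
time: 16.8
tool_pos: [0.5419, -0.1546, 0.0006]
tcp_rot: [-3.123, 0.338, 0.002]
wrist_force: [-0.7, -0.6, -1.0]
width: 0.127
grip_force: 38.9
```

jog_arm(motion=[[-1, 0, -5, 0, 0], [-1, 0, -10, 0, 0], [-1, 0, -15, 0, 0], [-1, 0, -15, 0, 0], [-1, 0, -15, 0, 0], [-1, 0, -15, 0, 0], [-1, 0, -15, 0, 0], [-1, 0, -15, 0, 0], [-1, 0, -12, 0, 0], [-1, 0, -8, 0, 0]])

```text
time: 17.63
tool_pos: [0.569, -0.0308, 0.0006]
tcp_rot: [-3.123, 0.337, 0.001]
wrist_force: [-0.1, -1.9, -3.4]
width: 0.125
grip_force: 39.1
```

jog_arm(motion=[[-1, 0, 0, 0, 0], [-1, 0, 0, 0, 0], [-1, 0, 0, 0, 0]])

```text
time: 17.88
tool_pos: [0.5691, -0.0322, 0.001]
tcp_rot: [-3.123, 0.338, -0.0]
wrist_force: [0.5, 3.1, -2.9]
width: 0.127
grip_force: 39.1
```

jog_arm(motion=[[-1, 0, 2.2, -10.4, 0], [-1, 0, 2.2, -10.4, 0], [-1, 0, 2.2, -10.3, 0], [-1, 0, 3.9, -9.8, 0], [-1, 0, 3.9, -9.8, 0], [-1, 0, 4, -9.9, 0], [-1, 0, 5.6, -9, 0], [-1, 0, 5.6, -9, 0], [-1, 0, 5.6, -9, 0], [-1, 0, 0, 0, 0]])

```text
time: 18.72
tool_pos: [0.5626, -0.0685, 0.091]
tcp_rot: [3.122, -0.339, 0.005]
wrist_force: [-0.2, 1.4, -3.1]
width: 0.127
grip_force: 39.1
```

Run:
```python
from h import *
im,d,k=cam('side'); P=cloud(k,d); np.savez('s7.npz',im=im,P=P)
save('side7.png',im[100:290,230:430],3)
s=bot.read_state(); print(s['time'],s['tool_pos'],s['wrist_force'],s['width'],s['grip_force'])
```

```text
18.7667 [ 0.56233455 -0.06774567  0.09005134] [ 0.38189921  3.17959623 -2.52629036] 0.12273982652884881 39.18350636959076
```

View pics/side7.png

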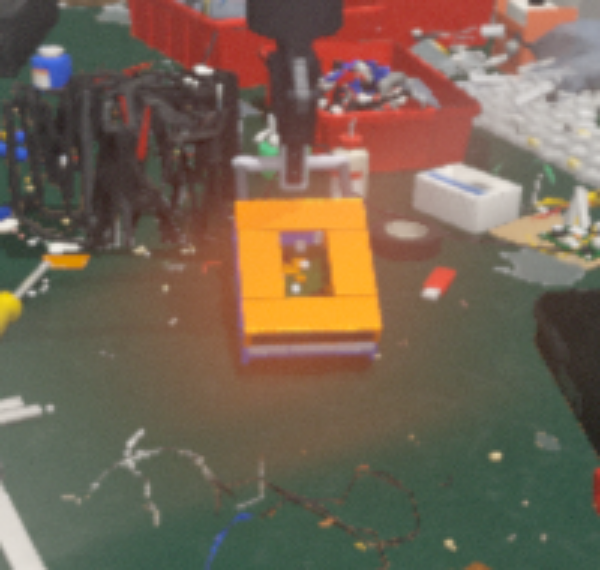

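The bar is held, the lid is shut and the holder has tilted about 30° on its hinge edge. I'll carry on along the arc.

jog_arm(motion=[[-1, 0, 7.1, -7.9, 0], [-1, 0, 7.1, -7.9, 0], [-1, 0, 7.1, -7.8, 0], [-1, 0, 8.3, -6.5, 0], [-1, 0, 8.3, -6.5, 0], [-1, 0, 8.4, -6.6, 0], [-1, 0, 9.4, -5, 0], [-1, 0, 9.4, -5, 0], [-1, 0, 9.3, -5, 0], [-1, 0, 0, 0, 0]])

```text
time: 19.6
tool_pos: [0.5468, -0.1416, 0.1497]
tcp_rot: [3.122, -0.34, 0.006]
wrist_force: [-0.8, 4.9, 6.0]
width: 0.126
grip_force: 39.6
```

jog_arm(motion=[[-1, 0, 10, -3.3, 0], [-1, 0, 10.1, -3.3, 0], [-1, 0, 10.1, -3.2, 0], [-1, 0, 10.4, -1.5, 0], [-1, 0, 10.5, -1.5, 0], [-1, 0, 10.5, -1.5, 0], [-1, 0, 10.6, 0, 0], [-1, 0, 10.6, 0.5, 0], [-1, 0, 10.6, 0.6, 0], [-1, 0, 0, 0, 0]])

```text
time: 20.43
tool_pos: [0.526, -0.2342, 0.1627]
tcp_rot: [3.119, -0.339, 0.004]
wrist_force: [-3.1, 0.1, 10.6]
width: 0.122
grip_force: 43.9
```

Run:
```python
from h import *
im,d,k=cam('side'); P=cloud(k,d); z=P[...,2]
s=bot.read_state(); print(s['time'],s['tool_pos'],s['wrist_force'],s['torque'],s['width'],s['grip_force'])
hsv=cv2.cvtColor(im,cv2.COLOR_RGB2HSV).astype(int)
o=(abs(hsv[...,0]-14)<8)&(hsv[...,1]>130)&(abs(P[...,0]-.54)<.12)&(abs(P[...,1]+.17)<.15)
g=s['tool_pos'][:2]; hx=-np.array([np.cos(np.radians(77.8)),np.sin(np.radians(77.8))])
X=(P[...,:2]-g)@hx
for a in np.arange(0,.2,.02):
    t=o&(z>a)&(z<a+.02)
    if t.sum()>5: print(a.round(2),t.sum(),np.percentile(X[t],[5,50,95]).round(3))
save('side8.png',im[100:290,230:430],3)
```

```text
20.4833 [ 0.52614144 -0.23359488  0.16272333] [-3.23788751  0.75469134 10.18453301] [0.19091376 0.39948487 0.03881225] 0.12536028666708887 43.903952836990356
0.0 290 [0.023 0.025 0.028]
0.02 426 [-0.002  0.025  0.027]
0.04 292 [-0.002  0.024  0.027]
0.06 322 [-0.004  0.024  0.027]
0.08 316 [-0.003  0.024  0.026]
0.1 444 [0.022 0.024 0.026]
0.12 336 [0.009 0.023 0.025]
```

The holder stands upright with the lid face vertical at every height. I'll roll it over the lid-side edge.

jog_arm(motion=[[-1, 0, 10.6, -1.2, 0], [-1, 0, 10.6, -0.8, 0], [-1, 0, 10.6, 0, 0], [-1, 0, 10.5, 1.5, 0], [-1, 0, 10.5, 1.5, 0], [-1, 0, 10.4, 1.5, 0], [-1, 0, 10.1, 3.2, 0], [-1, 0, 10.1, 3.3, 0], [-1, 0, 10, 3.3, 0], [-1, 0, 0, 0, 0]])

```text
time: 21.32
tool_pos: [0.5053, -0.3256, 0.1478]
tcp_rot: [3.12, -0.34, 0.001]
wrist_force: [0.7, -2.1, 6.1]
width: 0.124
grip_force: 45.9
```

jog_arm(motion=[[-1, 0, 9.3, 5, 0], [-1, 0, 9.4, 5, 0], [-1, 0, 9.4, 5, 0], [-1, 0, 8.4, 6.6, 0], [-1, 0, 8.3, 6.5, 0], [-1, 0, 8.3, 6.5, 0], [-1, 0, 7.1, 7.8, 0], [-1, 0, 7.1, 7.9, 0], [-1, 0, 7.1, 7.9, 0], [-1, 0, 0, 0, 0]])

```text
time: 22.15
tool_pos: [0.4885, -0.3977, 0.0881]
tcp_rot: [3.12, -0.339, -0.001]
wrist_force: [-1.3, -4.3, 1.3]
width: 0.119
grip_force: 48.6
```

Run:
```python
from h import *
im,d,k=cam('side'); P=cloud(k,d); z=P[...,2]
s=bot.read_state(); print(s['time'],s['tool_pos'],s['wrist_force'],s['torque'],s['width'],s['grip_force'])
hsv=cv2.cvtColor(im,cv2.COLOR_RGB2HSV).astype(int)
g=s['tool_pos'][:2]; hx=-np.array([np.cos(np.radians(77.8)),np.sin(np.radians(77.8))])
X=(P[...,:2]-g)@hx
for n,h,w in(('orange',14,8),('blue',108,10)):
  o=(abs(hsv[...,0]-h)<w)&(hsv[...,1]>120)&(abs(P[...,0]-.5)<.12)&(abs(P[...,1]-g[1])<.25)
  for a in np.arange(0,.14,.02):
    t=o&(z>a)&(z<a+.02)
    if t.sum()>5: print(n,a.round(2),t.sum(),np.percentile(X[t],[5,50,95]).round(3))
save('side9.png',im[100:330,200:430],2.5)
```

```text
22.2 [ 0.48862855 -0.39704867  0.08836698] [-0.62456503 -4.5304416   1.61919941] [-0.63490122  0.05099791 -0.13525476] 0.12099669092035036 48.61366868019104
orange 0.0 1355 [0.008 0.113 0.147]
orange 0.02 53 [-0.146  0.087  0.111]
orange 0.04 15 [-0.08  -0.063 -0.052]
orange 0.06 328 [-0.044 -0.039 -0.035]
orange 0.08 65 [-0.045 -0.043 -0.041]
blue 0.0 27 [-0.006  0.017  0.036]
blue 0.02 26 [-0.157 -0.153 -0.149]
blue 0.08 106 [-0.058 -0.054 -0.051]
blue 0.1 73 [-0.059 -0.057 -0.055]
```

jog_arm(motion=[[-1, 0, 5.6, 9, 0], [-1, 0, 5.6, 9, 0], [-1, 0, 5.6, 9, 0], [-1, 0, 4, 9.9, 0], [-1, 0, 3.9, 9.8, 0], [-1, 0, 3.9, 9.8, 0], [-1, 0, 2.2, 10.3, 0], [-1, 0, 2.2, 10.4, 0], [-1, 0, 1.5, 6, 0], [-1, 0, 0, 0, 0]])

```text
time: 23.03
tool_pos: [0.4809, -0.4271, 0.0035]
tcp_rot: [-3.12, 0.338, 0.005]
wrist_force: [-0.5, -2.1, -2.6]
width: 0.115
grip_force: 51.2
```

jog_arm(motion=[[-1, 0, 0.4, 1.5, 0], [-1, 0, 0.2, 1, 0], [-1, 0, 0, 0, 0], [-1, 0, 0, 0, 0]])

```text
time: 23.37
tool_pos: [0.4822, -0.4276, 0.0036]
tcp_rot: [-3.122, 0.337, 0.001]
wrist_force: [-0.0, 3.5, -1.9]
width: 0.125
grip_force: 51.0
```

jog_arm(motion=[[-1, 0, 0, 1, 0], [-1, 0, 0, 1, 0], [-1, 0, 0, 0, 0], [-1, 0, 0, 0, 0]])

```text
time: 23.7
tool_pos: [0.4822, -0.4286, 0.0017]
tcp_rot: [-3.123, 0.338, 0.0]
wrist_force: [1.0, 2.6, -2.3]
width: 0.122
grip_force: 51.1
```

Run:
```python
from h import *
im,d,k=cam('top'); P=cloud(k,d); z=P[...,2]
s=bot.read_state(); print(s['time'],s['tool_pos'],s['wrist_force'],s['grip_force'])
hsv=cv2.cvtColor(im,cv2.COLOR_RGB2HSV).astype(int)
o=(abs(hsv[...,0]-108)<10)&(hsv[...,1]>120)&(abs(P[...,0]-.5)<.12)&(abs(P[...,1]+.3)<.15)&(z>.02)
q=P[o]; hx=-np.array([np.cos(np.radians(77.8)),np.sin(np.radians(77.8))]); X=(q[:,:2]-s['tool_pos'][:2])@hx
for a in np.arange(-.19,-.04,.02):
    t=(X>a)&(X<a+.02)
    if t.sum()>5: print(a.round(3),t.sum(),np.median(q[t,2]).round(4))
```

```text
23.75 [ 0.48218641 -0.428776    0.00176573] [-0.34628243  2.69271528 -2.0836552 ] 51.05014622211456
-0.19 149 0.0443
-0.17 303 0.045
-0.15 238 0.0455
-0.13 214 0.0463
-0.11 214 0.0472
-0.09 293 0.0477
-0.07 206 0.0485
```

The bar slid a few mm in the pads, so the handle end is about 6 mm high. I'll lower as far as the fingertips allow, then ease the grip.

jog_arm(motion=[[-1, 0, 0, 1, 0], [-1, 0, 0, 1, 0], [-1, 0, 0, 0.5, 0], [-1, 0, 0, 0, 0], [-0.76, 0, 0, 0, 0], [-0.74, 0, 0, 0, 0], [-0.73, 0, 0, 0, 0], [-0.72, 0, 0, 0, 0]], force=20)

```text
time: 24.42
tool_pos: [0.4825, -0.4299, 0.0004]
tcp_rot: [3.122, -0.338, 0.001]
wrist_force: [-2.1, 4.0, 3.3]
width: 0.14
grip_force: 2.5
```

jog_arm(motion=[[-0.71, 0, 0, 0, 0], [-0.7, 0, 0, 0, 0], [-0.69, 0, 0, 0, 0], [-0.67, 0, 0, 0, 0], [-0.6, 0, 0, 0, 0], [-0.5, 0, 0, 0, 0], [-0.3, 0, 0, 0, 0], [-0.1, 0, 0, 0, 0], [-0.1, 0, 0, 0, 0]])

```text
time: 25.17
tool_pos: [0.4822, -0.4287, -0.0012]
tcp_rot: [-3.123, 0.338, 0.0]
wrist_force: [-0.0, -0.2, 0.4]
width: 0.443
grip_force: 0.0
```

Released. I'll rise straight up, clear the area and check.

jog_arm(motion=[[-0.1, 0, 0, -8, 0], [-0.1, 0, 0, -15, 0], [-0.1, 0, 0, -30, 0], [-0.1, 0, 0, -35, 0], [-0.1, 0, 0, -40, 0], [-0.1, 0, 0, -40, 0], [-0.1, 0, 30, -40, 0], [-0.1, 0, 40, 0, 0], [-0.1, 0, 40, 0, 0], [-0.1, 0, 0, 0, 0]])

```text
time: 26.0
tool_pos: [0.4581, -0.538, 0.2023]
tcp_rot: [3.117, -0.343, 0.002]
wrist_force: [-0.8, 0.5, -0.9]
width: 0.45
grip_force: 0.0
```

Run:
```python
from h import *
im,d,k=cam('top'); P=cloud(k,d); z=P[...,2]
s=bot.read_state(); print(s['time'],s['tool_pos'],s['wrist_force'])
hsv=cv2.cvtColor(im,cv2.COLOR_RGB2HSV).astype(int)
o=(abs(hsv[...,0]-108)<10)&(hsv[...,1]>120)&(abs(P[...,0]-.5)<.12)&(abs(P[...,1]+.3)<.15)&(z>.02)
q=P[o]; hx=-np.array([np.cos(np.radians(77.8)),np.sin(np.radians(77.8))]); X=(q[:,:2]-[.482,-.4285])@hx
for a in np.arange(-.19,-.04,.02):
    t=(X>a)&(X<a+.02)
    if t.sum()>5: print(a.round(3),t.sum(),np.median(q[t,2]).round(4))
i2,d2,k2=cam('side')
u,v=map(int,proj(k,[.51,-.31,.04])); u2,v2=map(int,proj(k2,[.51,-.31,.04]))
a=cv2.resize(im[v-45:v+45,u-60:u+60],(800,600))[:, :]; 
b=i2[v2-60:v2+60,u2-80:u2+80]
save('fin.png',np.hstack([cv2.resize(a,(400,300)),cv2.resize(b,(400,300))]))
```

```text
26.05 [ 0.4584729  -0.53458733  0.2010108 ] [-0.59792171 -0.09820475 -1.04990943]
-0.19 113 0.044
-0.17 315 0.0447
-0.15 251 0.0442
-0.13 216 0.0443
-0.11 216 0.0443
-0.09 290 0.0441
-0.07 280 0.0443
```

View pics/fin.png

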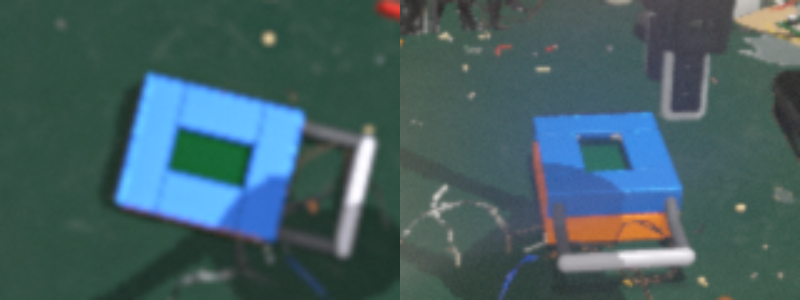

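The holder lies flat on its lid, shut at 44 mm. The green underside of the board shows through the window at (210,157), and the gripper is clear.

```bash
python3 -c "
from workcell import bot; print(bot.finish_job())"
```

```text
the job is handed in; nothing more can be done
None
```

The job is done and handed in at about 26 s: the green board is in the pocket, the lid is shut, and the holder lies flat on its lid with the board's underside showing through the window; the handle end settled the last 5 mm or so onto the bench when I eased the grip.

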